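# Change the rests of a spring-jaw work holder and hold its jaw open at the index

## Task

On the goldsmith's spring-jaw work holder, let the two small rests change places: the one between the jaws goes into the parking recess at the plate's other end and the parked one goes between the jaws, each set down (not dropped) flat inside its low rim, with the jaw still shut. Then take the black pull bar, draw the spring jaw out until its yellow pointer stands level with the red index, and keep it there: finish while holding the bar, because the jaw springs shut when let go and I shall lay the next piece in. Leave the file, the pliers and the loupe where they lie.

Things in the scene. Friction and masses are not known exactly. Their poses are not given: they have to be found in the camera images.
- holder: Work holder bolted to the bench: dark steel plate, x -66..66, y -125..140 mm, 12 mm thick. Origin on the bench under the seat's centre; z up; +y is the way the jaw is pulled open. Aluminium jaws, 96 mm wide (x), top 52 mm above the bench: fixed at y -49..-31, spring jaw when shut at y 31..49. Blue guide block, 110 mm wide, y 100..130, same top. White scale along the plate's +x edge.
- seat (a point): Centre of the seat's floor between the jaws, on the plate's top face, 12 mm above the bench; holder's axes. A rim 3 mm high and 3 mm wide surrounds a floor of 42 mm (x) by 50 mm (y). The shut jaws leave a 62 mm gap (y), open at both x ends.
- recess (a point): Centre of the floor of the parking recess, 88 mm from the seat towards the holder's -y, beyond the fixed jaw; same height, rim and floor size as the seat.
- v_rest: Brass V-rest for round stock, 36 mm (x) by 44 mm (y) by 30 mm high, 0.18 to 0.35 kg. V groove in its top along x, 24 mm wide and 10 mm deep; solid below 20 mm. Origin at the centre of the underside, z up. It starts in the seat or in the recess, its axes within about 3 degrees of the holder's.
- flat_rest: Flat rest for plates: aluminium with a green top pad, 36 mm (x) by 44 mm (y) by 30 mm high, 0.10 to 0.20 kg. Origin at the centre of the underside, z up. At the start it stands in whichever of seat and recess the V-rest does not; axes as for the V-rest.
- pull_bar: The spring jaw with its black round pull bar, 12 mm diameter, 96 mm long along the holder's x; two 10 mm steel rods, 38 mm either side of its middle, join it through the guide block to the jaw. Origin at the bar's middle, 32 mm above the bench, only bench below; holder's axes. Shut, the bar's centre is 45 mm beyond the guide block's outer face. All moves along the holder's +y.
- pointer (a point): Yellow upright pointer (4 mm wide along y) on the spring jaw's +x side, carried over its top as a short line; the point is the middle of its outer face, holder's axes. It moves with jaw and bar by 0 (shut) to 48 mm (end stop). Springs draw the jaw shut with about 5 N when shut and 1.6 N more per 10 mm (about 12 N at 42 mm), plus 0.4 N friction; let go, it springs shut.
- index (a point): Red index (12 mm by 5 mm along y, 20 mm high), clamped on the scale at the plate's +x edge, 22 to 42 mm beyond the shut pointer along the holder's +y, just outside the pointer's path. The point is on its inner face; holder's axes. The pointer is level with the index when both have the same y in the holder's axes.
- file: Bystander: hand file lying on the bench on the holder's -x side; wooden handle 24 mm wide and 20 mm high, blade 140 mm long; 248 mm in all along its x. Origin on the bench where blade and handle meet.
- pliers: Bystander: pliers with yellow handles lying on the bench on the holder's +x side; 155 mm long along its x, 52 mm wide, 11 mm high. Origin on the bench under the pivot.
- loupe: Bystander: black eye loupe standing on the bench on the holder's +x side near the recess; 34 mm diameter, 32 mm high. Origin at the centre of its underside.
Mind the look-alikes: they are no part of the job. Of the things that look like the flat_rest, the largest one is meant.

How it is judged (in metres and radians):
On the way:
1. the two rests have changed places, both flat in their rims and let go, the jaw still shut (within 5 mm) (distance of each of v_rest, flat_rest from where it was at the start of the episode above 0.06 m and (((x of v_rest in the frame of seat between -0.005 and 0.005 m and y of v_rest in the frame of seat between -0.005 and 0.005 m and z of v_rest in the frame of seat between -0.002 and 0.002 m and angle between v_rest's own z axis and vertical below 0.05 rad) and (x of flat_rest in the frame of recess between -0.005 and 0.005 m and y of flat_rest in the frame of recess between -0.005 and 0.005 m and z of flat_rest in the frame of recess between -0.002 and 0.002 m and angle between flat_rest's own z axis and vertical below 0.05 rad)) or ((x of flat_rest in the frame of seat between -0.005 and 0.005 m and y of flat_rest in the frame of seat between -0.005 and 0.005 m and z of flat_rest in the frame of seat between -0.002 and 0.002 m and angle between flat_rest's own z axis and vertical below 0.05 rad) and (x of v_rest in the frame of recess between -0.005 and 0.005 m and y of v_rest in the frame of recess between -0.005 and 0.005 m and z of v_rest in the frame of recess between -0.002 and 0.002 m and angle between v_rest's own z axis and vertical below 0.05 rad))) and contact force between the fingers and v_rest below 0.2 N and contact force between the fingers and flat_rest below 0.2 N and linear speed of each of v_rest, flat_rest below 0.01 m/s and distance of pull_bar from where it was at the start of the episode below 0.005 m), for 0.2 s.
At the end, for the whole second after the job is handed in: Each rest stands where the other was: within 5 mm of the middle of the seat or recess, flat on its floor (2 mm, 0.05 rad), at rest and let go; the jaw's pointer is within 4 mm of the index along the pull, at rest, and the gripper is at the pull bar and its fingers bear on it with more than 3 N (distance of each of v_rest, flat_rest from where it was at the start of the episode above 0.06 m and (((x of v_rest in the frame of seat between -0.005 and 0.005 m and y of v_rest in the frame of seat between -0.005 and 0.005 m and z of v_rest in the frame of seat between -0.002 and 0.002 m and angle between v_rest's own z axis and vertical below 0.05 rad) and (x of flat_rest in the frame of recess between -0.005 and 0.005 m and y of flat_rest in the frame of recess between -0.005 and 0.005 m and z of flat_rest in the frame of recess between -0.002 and 0.002 m and angle between flat_rest's own z axis and vertical below 0.05 rad)) or ((x of flat_rest in the frame of seat between -0.005 and 0.005 m and y of flat_rest in the frame of seat between -0.005 and 0.005 m and z of flat_rest in the frame of seat between -0.002 and 0.002 m and angle between flat_rest's own z axis and vertical below 0.05 rad) and (x of v_rest in the frame of recess between -0.005 and 0.005 m and y of v_rest in the frame of recess between -0.005 and 0.005 m and z of v_rest in the frame of recess between -0.002 and 0.002 m and angle between v_rest's own z axis and vertical below 0.05 rad))) and contact force between the fingers and v_rest below 0.2 N and contact force between the fingers and flat_rest below 0.2 N and linear speed of each of v_rest, flat_rest below 0.01 m/s and y of pointer in the frame of index between -0.004 and 0.004 m and linear speed of pull_bar below 0.008 m/s and distance between the grasp point and pull_bar below 0.065 m and contact force between the fingers and pull_bar above 3 N); the arm keeps its last pose, push and grip.
It fails at once if the file is shifted by more than 30 mm (distance of file from where it was at the start of the episode above 0.03 m).
It fails at once if the pliers is shifted by more than 30 mm (distance of pliers from where it was at the start of the episode above 0.03 m).
It fails at once if the loupe is shifted by more than 30 mm (distance of loupe from where it was at the start of the episode above 0.03 m).
It fails at once if a rest is dropped (falls free by more than about 15 mm) (linear speed of v_rest above 0.55 m/s and contact force between the fingers and v_rest below 0.1 N).
It fails at once if a rest is dropped (falls free by more than about 15 mm) (linear speed of flat_rest above 0.55 m/s and contact force between the fingers and flat_rest below 0.1 N).
It also fails if it takes over 64 s, if anything falls off the work surface, if the arm or the gripper's body presses on something with over 40 N, if the wrist force passes 120 N, or if a joint passes its speed limit or range.

## Robot

A 6-joint arm with a two-finger parallel gripper is mounted at the origin on the work surface. World frame = base frame: x ahead of the robot, y to its left, z up, the work surface at z = 0. Lengths are in mm, angles in rad, forces in N, time in s.
With the tool pointing down it reaches from about 275 to 850 mm from the base axis. Payload 19 kg.
Tool frame: the origin (TCP) lies at the very end of the fingers, on their centre line; the grasp point (between the pads) lies 19 mm behind it; x points along the fingers, y is the direction in which the jaws open and shut, and the axes are right-handed (so a half turn about x gives the same grasp; the last joint's range is limited). The gripper opens to 85 mm and grips with 20 to 120 N. Pads are 22 mm wide; open, the fingers measure 114 mm over their backs; the gripper's body (76 mm by 85 mm) begins 54 mm behind the grasp point. The pads swing forward as they close: fully open they stand 13 mm farther back than shut.
Start: joints at [-1.324, 0.15, 1.437, -0, 1.554, -0.134], TCP at [213.679, -533.79, 231.267] pointing down, gripper open.
Joint ranges: [-2.8, 2.8], [-0.68, 2.1], [0.12, 2.68], [-1.39, 4.53], [0.16, 2.79], [-2.81, 2.81]. Speed limits (rad/s): [1.89, 1.89, 2.22, 3.01, 3.01, 3.01].

## Interface

Orientations are given as a unit quaternion [x, y, z, w].
In Python, from station import arm, get_image gives the robot as it stands. The module is installed in compiled form; this text tells all that it offers. Calls block until the motion is done:
- arm.movep(position, orientation): joint-space move of the TCP to a pose.
- arm.line_to(position, velocity=150, rot=None, f_stop=None): straight line of the TCP; rot=None keeps the orientation; velocity is the mean speed in mm/s. With f_stop (N) it stops when the force on the tool has changed by that much, and returns True; else False.
- arm.movej(angles): joint-space move.
- arm.let_go() and arm.grasp(f_grip=None): open the fingers fully, or close them until they stop; f_grip is the grip in N (None keeps the last).
- arm.hold(seconds).
- arm.inverse_kinematics(position, orientation): joint angles nearest the present ones, or None.
- get_image(name): name is "scene" or "top"; returns a dict with "image" (480x640x3 uint8, red, green, blue), "fx", "fy", "cx", "cy" (pixels), "camera_from_world" (4x4, takes a point from world to camera coordinates). Camera axes: x right, y down, z forward; pixel columns grow to the right and rows downward; lengths in mm; the calibration is good to about 2 mm. A picture is of the moment at which its call begins. There is no depth.
A pose or a line that the arm cannot do raises arm.IKError and nothing moves.
- arm.close_job(): hands the job in, once; it reports no verdict.
Readings, each from a call of its own:
- arm.current_t(): time.
- arm.current_q(): joint angles.
- arm.current_qd(): joint speeds.
- arm.current_effort(): joint torques, N m.
- arm.current_tcp_pos(): TCP position.
- arm.current_orientation(): TCP orientation.
- arm.current_force(): force on the tool from outside, world axes, zero at the start.
- arm.current_wrist_torque(): the same for the moment, N m.
- arm.current_finger_gap(): finger opening in mm.
Only numpy, scipy, OpenCV 4.12 (cv2) and the standard library are available. Lean on these libraries where they do the work, as an engineer would, in place of code of your own. Each camera call takes 0.05 s, during which the arm holds its last target.

## Working session

There is one attempt and no reset: what is moved stays moved. The work goes in short steps, each a Python script; the robot and the scene stay as the last script left them, time stands still between calls to the robot, and variables do not carry over. Pictures are saved under pics/ and viewed, and the job is handed in when it is done.

```bash
mkdir -p pics && python3 - <<'E'
from station import arm,get_image
import cv2,numpy as np,json
for n in("scene","top"):
    d=get_image(n); cv2.imwrite(f"pics/{n}0.png",d["image"][:,:,::-1])
    print(n,d["fx"],d["fy"],d["cx"],d["cy"]);print(np.round(np.array(d["camera_from_world"]),4).tolist())
print(arm.current_t(),arm.current_orientation(),arm.current_force(),arm.current_finger_gap())
E
```

```text
scene 446.4658029087913 446.4658029087913 319.6128721859485 243.1550743969226
[[0.5185, 0.855, -0.0094, -226.2373], [0.6573, -0.4056, -0.6352, -340.6203], [-0.5469, 0.3232, -0.7723, 1102.0292], [0.0, 0.0, 0.0, 1.0]]
top 557.9821589943472 557.9821589943472 314.84904773419566 241.44138528078108
[[-0.0164, -0.9996, 0.0243, -57.6957], [-0.9972, 0.0146, -0.0731, 564.4513], [0.0727, -0.0254, -0.997, 761.3281], [0.0, 0.0, 0.0, 1.0]]
0.1 [-0.6943116  -0.13420321  0.69434615 -0.13343287] [0.81595829 0.80528949 0.73376233] 85.29153303830468
```

View pics/scene0.png

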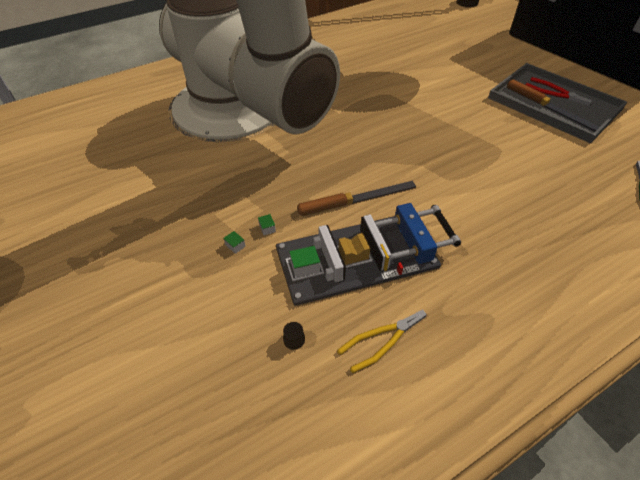

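View pics/top0.png

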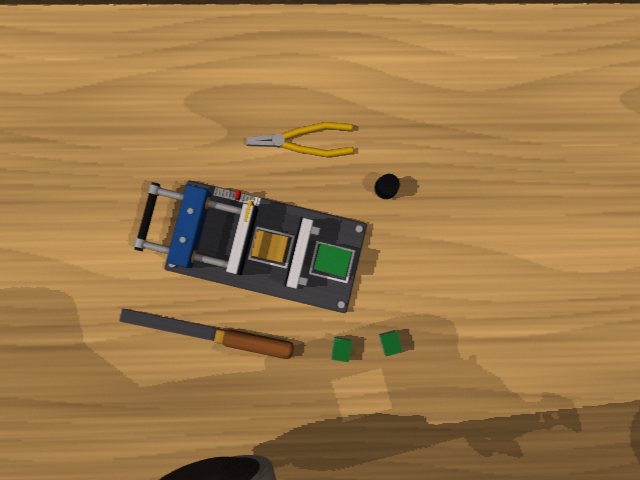

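The top view shows the brass V-rest in the seat (about 270,246) and the large green flat rest in the recess (332,261). The pull bar is at about (147,218) and the red index at about (238,195). The two small green blocks near (342,349) and (391,343) are the look-alikes. Next I'll zoom in and segment.

```bash
cat > h.py <<'E'
import cv2,numpy as np
from station import arm,get_image
from scipy.spatial.transform import Rotation as R
def ray(d,uv):
    T=np.array(d["camera_from_world"]);Rm=T[:3,:3];t=T[:3,3]
    c=-Rm.T@t
    v=Rm.T@np.array([(uv[0]-d["cx"])/d["fx"],(uv[1]-d["cy"])/d["fy"],1.]);return c,v
def onz(d,uv,z):
    c,v=ray(d,uv);return c+v*(z-c[2])/v[2]
def proj(d,p):
    T=np.array(d["camera_from_world"]);q=T[:3,:3]@np.asarray(p,float)+T[:3,3]
    return np.array([d["fx"]*q[0]/q[2]+d["cx"],d["fy"]*q[1]/q[2]+d["cy"]])
def tri(d1,u1,d2,u2):
    c1,v1=ray(d1,u1);c2,v2=ray(d2,u2)
    A=np.c_[v1,-v2];s=np.linalg.lstsq(A,c2-c1,rcond=None)[0]
    a=c1+s[0]*v1;b=c2+s[1]*v2;return (a+b)/2,np.linalg.norm(a-b)
def hsv(d):return cv2.cvtColor(d["image"],cv2.COLOR_RGB2HSV)
def big(m):
    n,l,s,c=cv2.connectedComponentsWithStats(m.astype(np.uint8));return sorted([(int(s[i,4]),c[i],(l==i)) for i in range(1,n) if s[i,4]>=4],key=lambda a:-a[0])
E
python3 - <<'E'
from h import *
for n,(x0,y0,x1,y1) in (("top",(125,165,385,325)),("scene",(265,185,475,315))):
    d=get_image(n);s=3 if n=="top" else 3.8
    cv2.imwrite(f"pics/{n}z.png",cv2.resize(np.ascontiguousarray(d["image"][y0:y1,x0:x1,::-1]),None,fx=s,fy=s,interpolation=cv2.INTER_CUBIC))
    H=hsv(d);h,sat,v=H[...,0],H[...,1],H[...,2]
    for nm,m in (("green",(h>45)&(h<75)&(sat>120)),("blue",(h>100)&(h<125)&(sat>120)),("red",((h<5)|(h>174))&(sat>170)&(v>90)),("yellow",(h>22)&(h<32)&(sat>170)&(v>150)),("brass",(h>15)&(h<25)&(sat>150))):
        for a,c,mm in big(m)[:4]:
            r=cv2.minAreaRect(np.argwhere(mm)[:,::-1].astype(np.float32)); print(n,nm,a,np.round(c,1),np.round(r[0],1),np.round(r[1],1),round(r[2],1))
E
```

```text
top green 863 [332.4 259.9] [332.4 259.9] [32.8 26.3] 14.7
top green 376 [341.5 349.7] [341.5 349.7] [17.3 21.9] 8.1
top green 372 [390.9 343.3] [390.9 343.1] [21.6 17.2] 76.0
top blue 1984 [188.4 226.1] [188.9 226. ] [26.8 81.2] 14.7
top red 32 [237.3 193.6] [237.1 193.7] [3.8 8.2] 18.4
top yellow 150 [317.2 149.7] [316.8 149.6] [68.2  7.7] 4.9
top yellow 77 [333.5 125.5] [333.  125.4] [34.   4.4] 1.9
top yellow 59 [299.6 130.5] [299.2 130.4] [ 2.9 29.8] 75.3
top yellow 20 [248.  208.7] [248.4 208.1] [ 1.2 16.5] 14.0
top brass 869 [269.3 246.1] [269.2 246. ] [32.6 26.9] 13.4
top brass 553 [318. 150.] [317.3 149.9] [75.1 12.3] 5.2
top brass 550 [317.9 128.5] [317.8 128.7] [12.  72.4] 82.1
top brass 132 [219.3 335.7] [219.3 335.4] [ 9.  15.3] 14.0
scene green 441 [304.3 256.4] [304.4 256.3] [17.2 26.4] 76.0
scene green 156 [233.2 238.6] [233.3 238.8] [14.1 12. ] 45.0
scene green 139 [265.8 220.9] [265.9 220.7] [11.4 12.6] 71.6
scene green 6 [637.8  63.3] [637.8  63.4] [1.9 3.2] 71.6
scene blue 1080 [416.9 233.8] [414.7 232.6] [62.8 24.2] 60.3
scene blue 4 [565.8   6. ] [565.7   5.9] [1.3 2.2] 63.4
scene blue 4 [583.8  53.5] [583.8  53.3] [0.6 3.6] 33.7
scene blue 4 [610.   60.2] [609.7  60.4] [2.2 1.8] 63.4
scene red 208 [548.7  87.7] [547.8  87.1] [43.7 11. ] 15.9
scene red 21 [400.3 265.1] [400.4 265. ] [6.7 3. ] 68.2
scene brass 993 [371.7 344.8] [371.8 343.8] [33.9 67.2] 54.2
scene brass 706 [354.2 248.5] [355.1 247.9] [26.4 32.7] 76.0
scene brass 71 [348.7 197.9] [348.7 198.3] [12.8  6.8] 84.3
scene brass 71 [385.3 258.9] [385.3 257.3] [25.4  5.7] 82.9
```

View pics/topz.png

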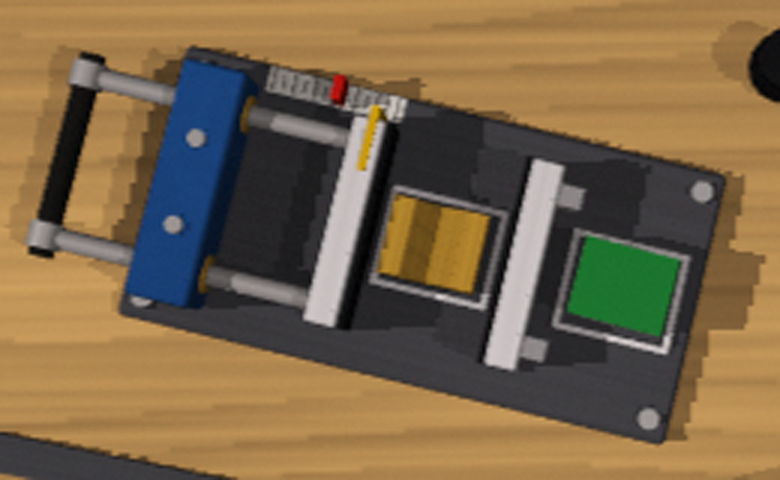

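View pics/scenez.png

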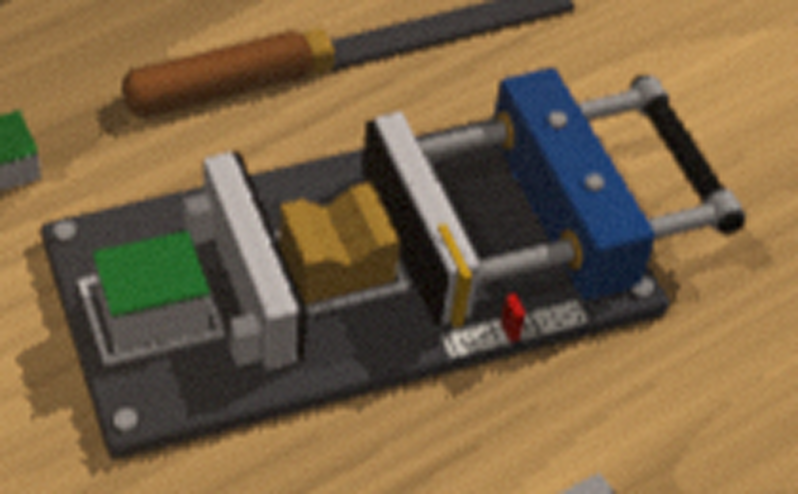

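Top view: the holder's +y points to image left, and its +x points up (about world +x). Next is the holder pose from the jaw tops, blue block, rests, index and pointer.

```bash
python3 - <<'E'
from h import *
D={n:get_image(n) for n in("top","scene")}
d=D["top"];H=hsv(d);h,s,v=H[...,0].astype(int),H[...,1],H[...,2]
m=(s<40)&(v>165)
roi=np.zeros_like(m);roi[165:325,125:385]=1
k=0
def rep(nm,mm,z):
    r=cv2.minAreaRect(np.argwhere(mm)[:,::-1].astype(np.float32))
    b=np.array([onz(d,p,z)[:2] for p in cv2.boxPoints(r)])
    e=b[1]-b[0],b[2]-b[1]; L=max(e,key=lambda a:np.linalg.norm(a))
    mk=np.argwhere(mm)[:,::-1].mean(0)
    print(nm,int(mm.sum()),"px",np.round(mk,1),"rectc",np.round(b.mean(0),1),"cent",np.round(onz(d,mk,z)[:2],1),"size",np.round([np.linalg.norm(a) for a in e],1),"ang",round(np.degrees(np.arctan2(L[1],L[0])),1))
for a,c,mm in big(m&roi)[:5]: rep("white",mm,52)
bl=(h>100)&(h<125)&(s>120)
print(np.percentile(v[bl],[5,25,50,75,95]))
rep("blue",big(bl)[0][2],52)
rep("blueTop",big(bl&(v>np.percentile(v[bl],50)*.85))[0][2],52)
rep("green",big((h>45)&(h<75)&(s>120))[0][2],42)
rep("brass",big((h>15)&(h<25)&(s>150)&roi)[0][2],42)
rep("red",big(((h<8)|(h>172))&(s>150)&(v>60)&roi)[0][2],32)
rep("dark",big((v<90)&(s<120)&roi)[0][2],12)
bar=big((v<45)&roi&(np.arange(640)[None]<165))
for a,c,mm in bar[:2]: rep("bar",mm,38)
E
```

```text
white 661 px [299.2 252.9] rectc [546.5 -44.5] cent [546.1 -44.4] size [94.  12.8] ang -14.5
white 587 px [238.1 241.8] rectc [567.3  36.2] cent [562.3  37.4] size [93.9 13.1] ang -14.3
white 42 px [338.1 279.2] rectc [509.6 -94.6] cent [510.  -96.1] size [26.9  6.7] ang -90.9
white 29 px [256.  200.3] rectc [618.3  13.2] cent [618.1  13. ] size [9.8 8.9] ang -76.5
white 23 px [278.7 264.8] rectc [530.3 -15.7] cent [530.5 -16.7] size [21.4  5.4] ang -90.9
[ 38. 101. 119. 121. 124.]
blue 1987 px [188.4 226.1] rectc [584.7 103. ] cent [584.4 103.8] size [109.3  36.1] ang -14.5
blueTop 1487 px [185.8 225.4] rectc [585.5 107.4] cent [585.4 107.2] size [106.7  27. ] ang -14.4
green 862 px [332.4 259.9] rectc [536.5 -89.5] cent [536.4 -89.4] size [35.7 44.7] ang -104.9
brass 868 px [269.3 246.1] rectc [556.7  -3.7] cent [556.5  -3.7] size [36.6 44.5] ang -104.1
red 44 px [237.5 194.2] rectc [629.6  40.1] cent [630.  40.] size [ 6.9 12.6] ang 179.6
dark 7764 px [289.2 257. ] rectc [558.9   2.6] cent [542.6 -30. ] size [131.1 266.4] ang -104.4
bar 361 px [147.  216.3] rectc [600.3 162.9] cent [600.2 162.9] size [63.  10.7] ang -14.5
bar 18 px [138.4 248.5] rectc [556.1 174.3] cent [556.2 174.3] size [2.9 9.8] ang -102.2
```

```bash
cat >> h.py <<'E'
yaw=np.radians(-14.45);hx=np.array([np.cos(yaw),np.sin(yaw),0]);hy=np.array([-np.sin(yaw),np.cos(yaw),0]);O=np.array([556.9,-4.3,0])
def W(x,y,z):return O+x*hx+y*hy+np.array([0,0,z])
def Hf(p):q=np.asarray(p)-O;return np.array([q@hx,q@hy,q[2]])
def quat(yv):
    x=np.array([0,0,-1.]);return R.from_matrix(np.c_[x,yv,np.cross(x,yv)]).as_quat()
E
python3 - <<'E'
from h import *
D={n:get_image(n) for n in("top","scene")}
u={}
for n,d in D.items():
    H=hsv(d);h,s,v=H[...,0],H[...,1],H[...,2]
    u[n]=big((h>45)&(h<75)&(s>120))[0][1]
p,e=tri(D["top"],u["top"],D["scene"],u["scene"]);print("green",Hf(p),e)
im=D["scene"]["image"].copy();it=D["top"]["image"].copy()
for q in [(x,y,12) for x in(-66,66) for y in(-125,140)]+[(x,y,52) for x in(-48,48) for y in(-49,-31,31,49)]+[(x,y,52) for x in(-55,55) for y in(100,130)]+[(-48,175,32),(48,175,32)]:
    for n,I in(("scene",im),("top",it)):
        a=proj(D[n],W(*q));cv2.circle(I,tuple(np.round(a*8).astype(int).tolist()),8,(255,0,255),-1,shift=3)
cv2.imwrite("pics/chk.png",np.vstack([cv2.resize(im[185:315,265:475,::-1],(700,433),interpolation=cv2.INTER_CUBIC)]))
cv2.imwrite("pics/chkt.png",cv2.resize(it[165:325,125:385,::-1],(780,480),interpolation=cv2.INTER_CUBIC))
for a in (hx,-hx,hy,-hy):
  for pos in (W(0,0,17),W(0,-88,17),W(0,0,120),W(0,-88,120),W(0,191,13),W(0,191,120),W(0,220,13)):
    q=arm.inverse_kinematics(pos,quat(a));print(None if q is None else np.round(q,2),end=" ")
  print()
E
```

```text
green [  1.31741856 -87.96222339  40.96484894] 0.6728256705901243
[-0.15  0.28  1.74 -0.    1.12  0.11] [-0.31  0.25  1.77 -0.    1.11 -0.06] [-0.15  0.18  1.64 -0.    1.33  0.11] [-0.31  0.15  1.67 -0.    1.32 -0.06] [ 0.17  0.42  1.55 -0.    1.17  0.42] [ 0.17  0.32  1.45 -0.    1.37  0.42] [ 0.21  0.45  1.51 -0.    1.18  0.46] 
None None None None [ 0.17  0.42  1.55 -0.    1.17 -2.72] [ 0.17  0.32  1.45 -0.    1.37 -2.72] [ 0.21  0.45  1.51 -0.    1.18 -2.68] 
[-0.15  0.28  1.74 -0.    1.12 -1.46] [-0.31  0.25  1.77 -0.    1.11 -1.63] [-0.15  0.18  1.64 -0.    1.33 -1.46] [-0.31  0.15  1.67 -0.    1.32 -1.63] [ 0.17  0.42  1.55 -0.    1.17 -1.15] [ 0.17  0.32  1.45 -0.    1.37 -1.15] [ 0.21  0.45  1.51 -0.    1.18 -1.11] 
[-0.15  0.28  1.74 -0.    1.12  1.68] [-0.31  0.25  1.77 -0.    1.11  1.52] [-0.15  0.18  1.64 -0.    1.33  1.68] [-0.31  0.15  1.67 -0.    1.32  1.52] [ 0.17  0.42  1.55 -0.    1.17  1.99] [ 0.17  0.32  1.45 -0.    1.37  1.99] [ 0.21  0.45  1.51 -0.    1.18  2.03]
```

View pics/chk.png

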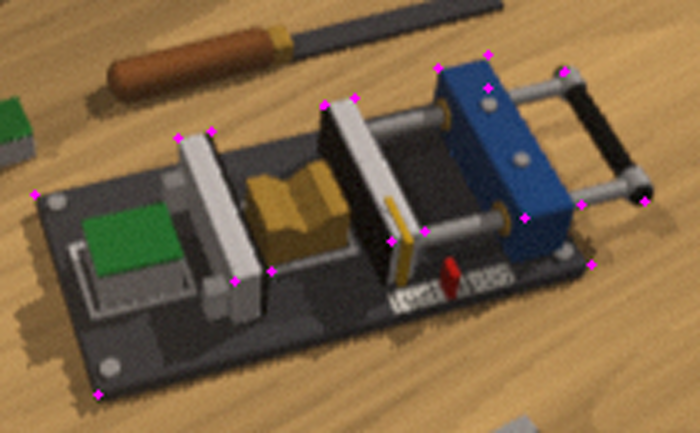

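View pics/chkt.png

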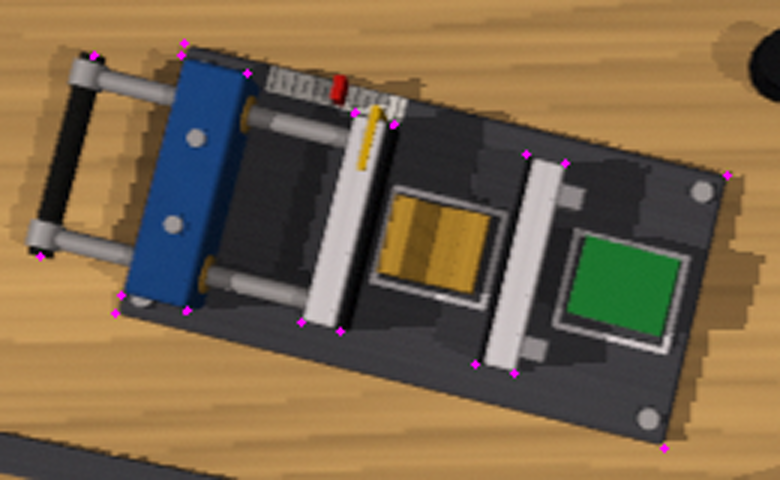

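Projected corners agree with the image to about 1–2 mm, and triangulating the green top gives z≈41 (expected 42). One more check: the rim centres.

```bash
python3 - <<'E'
from h import *
d=get_image("top")
for q in ((439.5,247.5),(622,291.2)):
    print(Hf(onz(d,(125+q[0]/3-.33,165+q[1]/3-.33),15)))
H=hsv(d);h,s,v=H[...,0],H[...,1],H[...,2]
for m in ((h>45)&(h<75)&(s>120),(h>15)&(h<25)&(s>150)):
    for a,c,_ in big(m):
        if a>800 and 200<c[1]<300: print(a,Hf(onz(d,c,42)))
for uv in ((388,187),(430,270),(342,349),(391,343)): print(uv,Hf(onz(d,uv,0)))
E
```

```text
[ 3.48542418e-03 -6.00234163e-01  1.50000000e+01]
[  0.15184224 -88.85128683  15.        ]
864 [  1.33785062 -87.58551611  42.        ]
868 [-0.55318238  0.426821   42.        ]
(388, 187) [ 125.90247968 -143.69592675    0.        ]
(430, 270) [  22.46940483 -229.89416051    0.        ]
(342, 349) [-116.56373387 -132.09291331    0.        ]
(391, 343) [ -92.16692705 -198.27295065    0.        ]
```

```bash
python3 - <<'E'
from h import *
Q=quat(hx);t=arm.current_t
arm.movep(W(1.0,-87.6,110),Q); print(t(),arm.current_tcp_pos(),arm.current_force())
r=arm.line_to(W(1.0,-87.6,17),velocity=100,f_stop=15); print(r,arm.current_tcp_pos()[2],t())
arm.grasp(40); print(arm.current_finger_gap(),arm.current_force(),t())
arm.line_to(W(1.0,-87.6,60),velocity=100)
print(arm.current_finger_gap(),arm.current_force(),t())
d=get_image("scene");cv2.imwrite("pics/s1.png",cv2.resize(d["image"][150:390,180:500,::-1],(800,600)))
E
```

```text
2.475 [536.04213984 -90.18763709 110.19959666] [-0.34581898  1.05849084 -0.35587218]
False 17.604617775627904 3.5583
35.409067131001294 [-1.12362473  0.43250805  5.60232351] 4.075
35.244232996515855 [-0.41581287 -0.26171925 -2.18549503] 4.6583
```

View pics/s1.png

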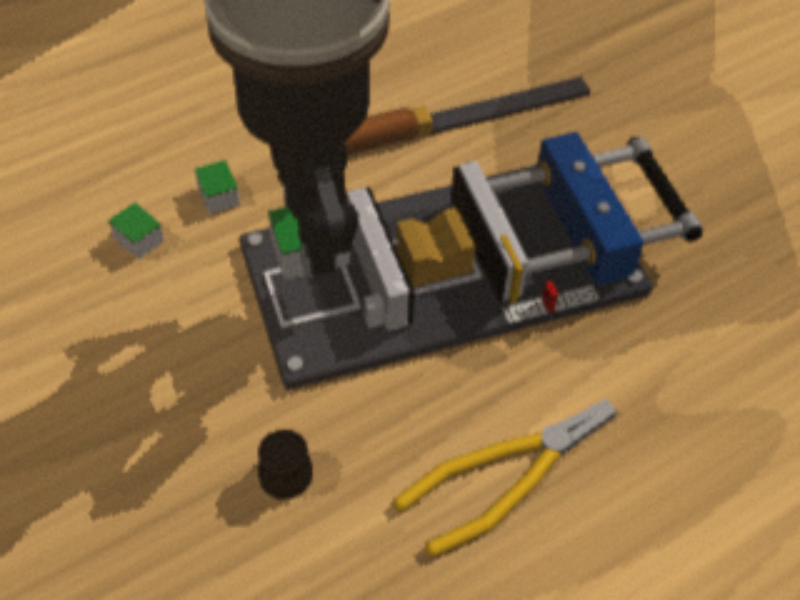

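The flat rest is held (gap 35.2) and lifted. Now I'll set it down on free bench.

```bash
python3 - <<'E'
from h import *
Q=quat(hx);t=arm.current_t
arm.line_to(W(1.0,-87.6,85),velocity=150)
arm.line_to(W(20,-215,60),velocity=200)
arm.line_to(W(20,-215,14),velocity=120); print(arm.current_force())
r=arm.line_to(W(20,-215,3.5),velocity=25,f_stop=4); print(r,arm.current_tcp_pos()[2],arm.current_force(),t())
arm.let_go(); print(arm.current_force(),t())
arm.line_to(W(20,-215,95),velocity=200)
arm.line_to(W(0,0.4,110),velocity=250)
d=get_image("top");cv2.imwrite("pics/t2.png",d["image"][:,:,::-1])
H=hsv(d);h,s,v=H[...,0],H[...,1],H[...,2]
for a,c,m in big((h>45)&(h<75)&(s>120))[:3]:
    print(a,Hf(onz(d,c,30)),cv2.minAreaRect(np.argwhere(m)[:,::-1].astype(np.float32)))
print(t())
E
```

```text
[-0.29542107 -1.55702898 -0.28196454]
True 5.120957264753978 [-0.3392936   0.03595661  5.63065624] 6.7667
[ 0.07138646  0.15969149 -0.63434353] 7.3167
813 [  18.77372192 -214.78009199   30.        ] ((423.86383056640625, 269.56732177734375), (31.816513061523438, 25.6710262298584), 13.495734214782715)
376 [ -90.40723019 -192.76501442   30.        ] ((390.90771484375, 343.1614990234375), (21.838743209838867, 17.27804183959961), 74.74488067626953)
368 [-114.52057429 -128.76882698   30.        ] ((341.6463623046875, 349.68292236328125), (16.896024703979492, 22.196739196777344), 6.340191841125488)
8.9833
```

View pics/t2.png

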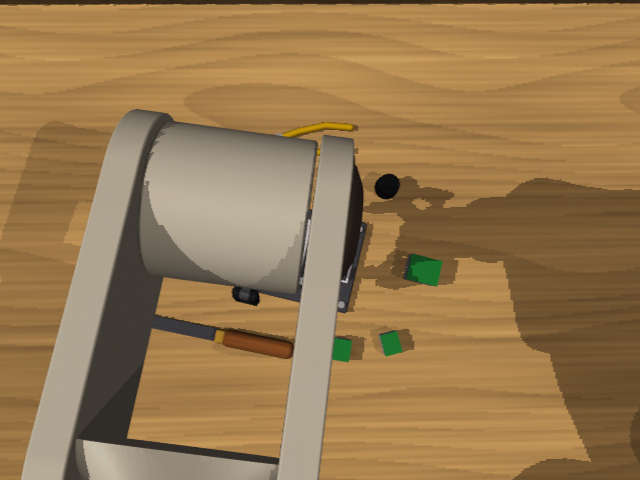

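```bash
python3 - <<'E'
from h import *
t=arm.current_t
r=arm.line_to(W(0.4,0.4,17),velocity=100,f_stop=15); print(r,arm.current_tcp_pos()[2])
if not r:
    arm.grasp(40); print(arm.current_finger_gap(),arm.current_force())
    arm.line_to(W(0.4,0.4,80),velocity=100); print(arm.current_finger_gap(),arm.current_force())
    arm.line_to(W(0.7,-88.5,80),velocity=150)
    arm.line_to(W(0.7,-88.5,26),velocity=100); print(arm.current_force(),t())
    r=arm.line_to(W(0.7,-88.5,15.5),velocity=25,f_stop=4); print(r,arm.current_tcp_pos(),arm.current_force(),t())
E
```

```text
False 17.64407729889061
35.36761439828409 [-1.1998778   0.33974825  4.95147586]
34.735391204665845 [-0.06472394 -0.45144609 -2.51215483]
[ 0.62860141  0.36328414 -1.5812418 ] 12.8
True [535.71009158 -90.25992959  17.17189617] [ 0.29479794 -0.45270931  3.7765355 ] 13.1917
```

Contact came at z≈17.2, the pick-up height, so the V-rest is on the floor and not on the rim. Release, then fetch the flat rest.

```bash
python3 - <<'E'
from h import *
t=arm.current_t
arm.let_go()
arm.line_to(W(0.7,-88.5,95),velocity=200)
arm.line_to(W(20,-215,95),velocity=250)
d=get_image("top");cv2.imwrite("pics/t3.png",d["image"][165:325,125:385,::-1].repeat(3,0).repeat(3,1))
d=get_image("scene");cv2.imwrite("pics/s3.png",cv2.resize(d["image"][150:390,180:500,::-1],(800,600)))
r=arm.line_to(W(20,-215,5),velocity=100,f_stop=15); print(r,arm.current_tcp_pos()[2])
if not r:
    arm.grasp(40); print(arm.current_finger_gap(),arm.current_force())
    arm.line_to(W(20,-215,85),velocity=150); print(arm.current_finger_gap(),arm.current_force(),t())
E
```

```text
False 5.642828434387483
35.37084706770135 [-0.58768796 -0.243723    5.70070412]
35.34400005533314 [-0.30414719  0.01240906 -1.72591247] 17.2917
```

View pics/t3.png

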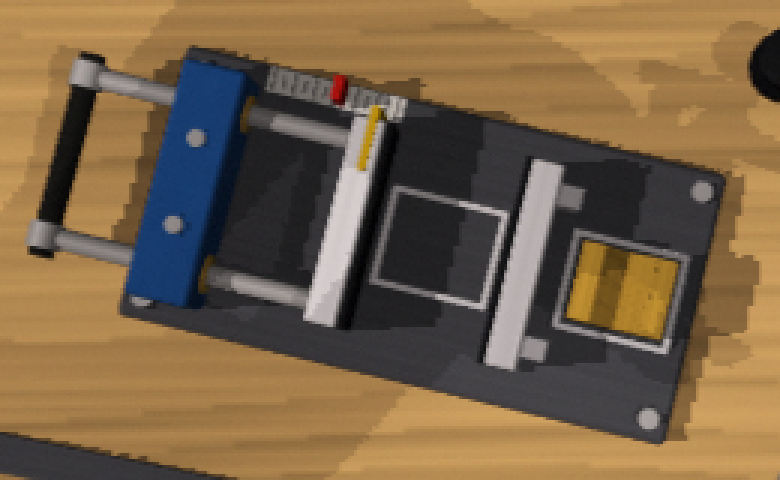

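View pics/s3.png

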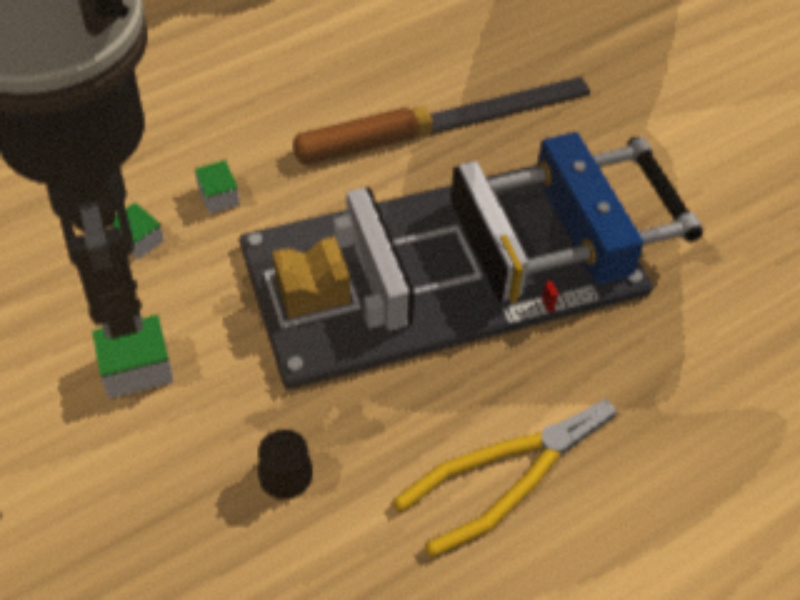

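The V-rest sits flat and centred in the recess rim (zoomed at about 622,288). The seat is empty, and the flat rest is gripped and lifted.

```bash
python3 - <<'E'
from h import *
t=arm.current_t
arm.line_to(W(0.7,-100,85),velocity=200)
arm.line_to(W(0.7,-0.5,85),velocity=200)
arm.line_to(W(0.7,-0.5,26),velocity=100); print(arm.current_force(),t())
r=arm.line_to(W(0.7,-0.5,15.5),velocity=25,f_stop=4); print(r,arm.current_tcp_pos(),arm.current_force(),t())
if r and arm.current_tcp_pos()[2]<18.5:
    arm.let_go()
    arm.line_to(W(0.7,-0.5,110),velocity=200)
    arm.movep(W(0,193,110),quat(hy)); arm.hold(0.2)
    print(t(),arm.current_q())
    d=get_image("top");cv2.imwrite("pics/t4.png",d["image"][165:325,125:385,::-1].repeat(3,0).repeat(3,1))
    d=get_image("scene");cv2.imwrite("pics/s4.png",cv2.resize(d["image"][150:390,180:500,::-1],(800,600)))
E
```

```text
[-0.71608019  0.38877867 -0.72359149] 19.4167
True [557.69002786  -4.99764419  17.15301184] [-0.10422701 -0.6165059   5.09942993] 19.8083
22.3667 [ 1.70331423e-01  3.32314242e-01  1.46219795e+00 -3.36234297e-05
  1.34707582e+00 -1.14666939e+00]
```

View pics/t4.png

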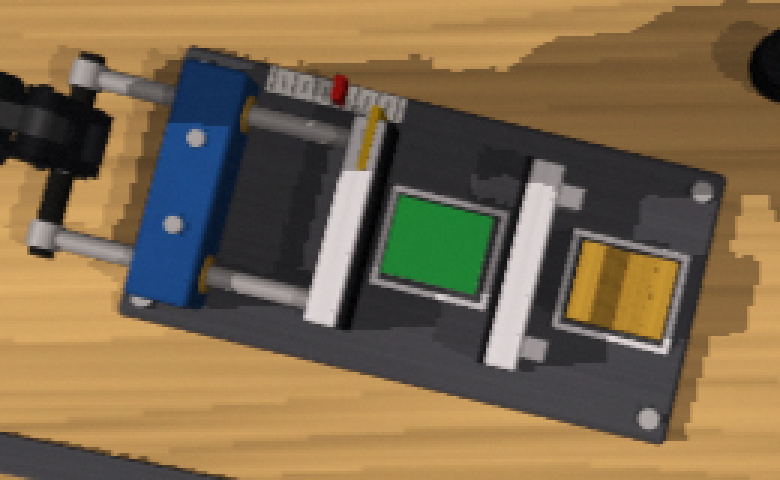

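View pics/s4.png

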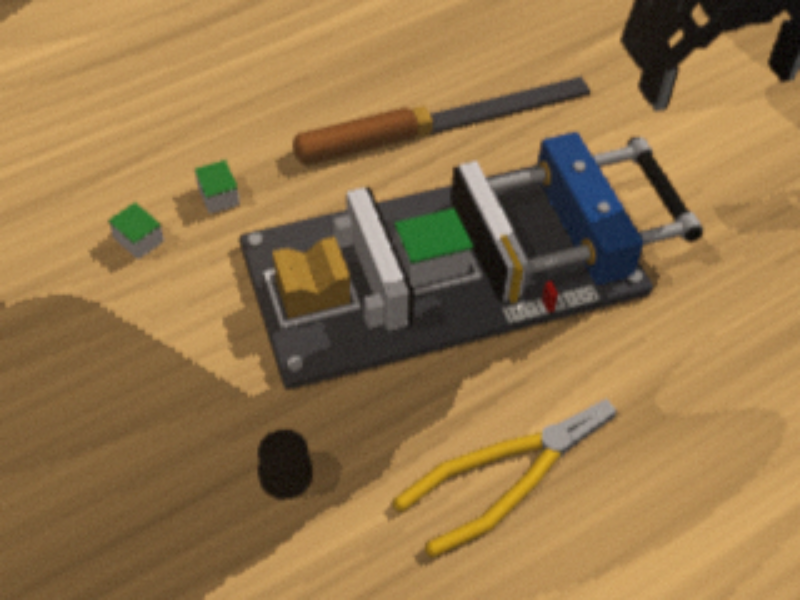

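Both rests are flat inside their rims and the jaw is shut. Next I'll measure pointer against index, then take the bar.

```bash
cat > pm.py <<'E'
from h import *
def meas(tag):
    d=get_image("top");c=get_image("scene");out={}
    for n,I,box in(("top",d,(165,325,125,385)),("scene",c,(225,300,360,450))):
        H=hsv(I).astype(int);h,s,v=H[...,0],H[...,1],H[...,2]
        roi=np.zeros(h.shape,bool);roi[box[0]:box[1],box[2]:box[3]]=1
        red=big(((h<8)|(h>172))&(s>140)&(v>50)&roi)
        yel=big((h>20)&(h<34)&(s>120)&(v>60)&roi) if n=="top" else big((h>18)&(h<34)&(s>140)&(v>60)&roi)
        for nm,L in(("red",red),("yel",yel)):
            for a,q,m in L[:2]:
                P=np.argwhere(m)[:,::-1]
                print(tag,n,nm,a,np.round(q,1),P.min(0),P.max(0), "Hf@52",np.round(Hf(onz(I,q,52)),1) ,"@32",np.round(Hf(onz(I,q,32)),1),"@22",np.round(Hf(onz(I,q,22)),1))
    im=c["image"][225:300,360:460,::-1];cv2.imwrite(f"pics/{tag}s.png",cv2.resize(im,None,fx=8,fy=8,interpolation=cv2.INTER_CUBIC))
    im=d["image"][180:230,195:275,::-1];cv2.imwrite(f"pics/{tag}t.png",cv2.resize(im,None,fx=10,fy=10,interpolation=cv2.INTER_CUBIC))
E
python3 -c "
from pm import *
meas('m0')"
```

```text
m0 top red 47 [237.7 194.5] [235 190] [240 199] Hf@52 [56.9 57.8 52. ] @32 [59.4 60.8 32. ] @22 [60.7 62.3 22. ]
m0 top yel 66 [247.9 209.5] [244 200] [253 221] Hf@52 [40.3 39.5 52. ] @32 [42.4 42.  32. ] @22 [43.5 43.3 22. ]
m0 scene red 59 [399.5 268. ] [397 262] [402 274] Hf@52 [77.4 49.8 52. ] @32 [64.6 58.1 32. ] @22 [58.2 62.2 22. ]
m0 scene yel 77 [385.2 258.4] [381 245] [388 270] Hf@52 [52.5 35.3 52. ] @32 [38.9 43.1 32. ] @22 [32.1 47.  22. ]
m0 scene yel 5 [415.2 247.2] [414 246] [416 249] Hf@52 [45.5 91.8 52. ] @32 [ 31.6 101.5  32. ] @22 [ 24.7 106.4  22. ]
```

```bash
ls pics
```

```text
chk.png
chkt.png
m0s.png
m0t.png
s1.png
s3.png
s4.png
scene0.png
scenez.png
t2.png
t3.png
t4.png
top0.png
topz.png
```

View pics/m0s.png

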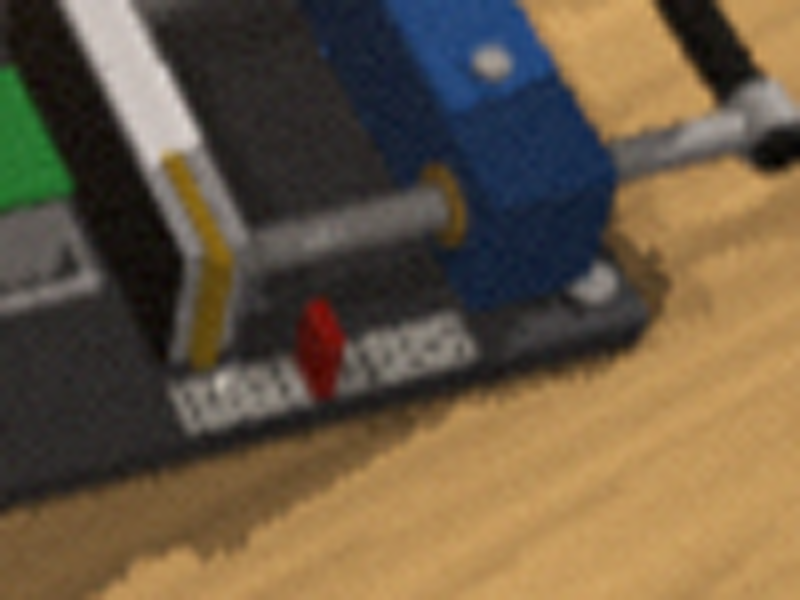

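View pics/m0t.png

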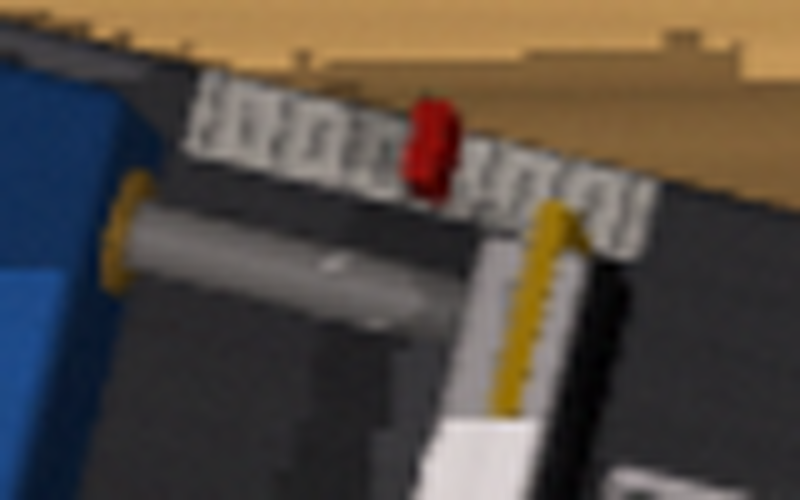

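Pointer y≈39.5–40 and index y≈62 in the holder's axes, so the pull is about 22 mm. Fingers are offset outward to clear the guide block. The bar gets gripped at about 17 mm of pull, then drawn the rest.

```bash
python3 - <<'E'
from pm import *
t=arm.current_t
arm.line_to(W(0,192,60),velocity=150)
r=arm.line_to(W(0,192,14),velocity=80,f_stop=12); print(r,arm.current_tcp_pos(),arm.current_force(),t())
if not r:
    arm.grasp(60); print(arm.current_finger_gap(),arm.current_force(),Hf(arm.current_tcp_pos()),t())
    arm.hold(.3); print(arm.current_force(),Hf(arm.current_tcp_pos()))
    meas('m1')
E
```

```text
False [604.9704745  181.64740674  14.14469736] [-0.61385943 -0.45438708  0.30196391] 23.775
10.020798289394815 [-3.90683123 -8.02104693  6.82090406] [  0.31293176 191.33905487  14.63530503] 24.4583
[-2.74185937 -6.8093898   7.74418061] [  0.29359178 191.35359011  14.61732485]
m1 top red 36 [237.8 193.4] [235 190] [240 197] Hf@52 [58.3 58.2 52. ] @32 [60.9 61.1 32. ] @22 [62.2 62.6 22. ]
m1 top yel 66 [235.2 206.6] [231 198] [241 218] Hf@52 [40.1 57.1 52. ] @32 [42.2 60.  32. ] @22 [43.3 61.5 22. ]
m1 scene red 57 [399.6 268.1] [397 262] [402 274] Hf@52 [77.7 49.8 52. ] @32 [64.9 58.1 32. ] @22 [58.6 62.2 22. ]
m1 scene yel 80 [395.2 255.9] [391 242] [398 268] Hf@52 [52.7 52.7 52. ] @32 [39.  61.1 32. ] @22 [32.2 65.3 22. ]
m1 scene yel 4 [416.2 250. ] [416 249] [417 251] Hf@52 [51.5 91.  52. ] @32 [ 37.8 100.7  32. ] @22 [ 31.  105.5  22. ]
```

View pics/m1s.png

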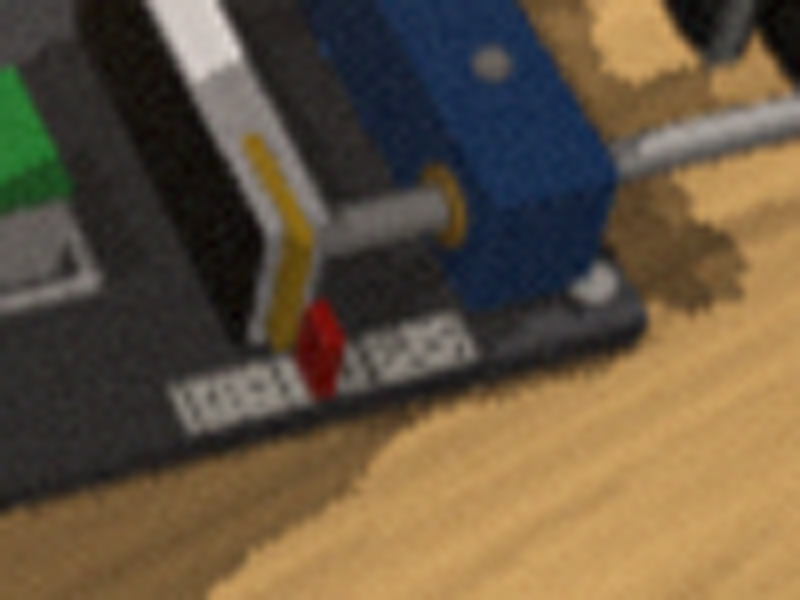

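View pics/m1t.png

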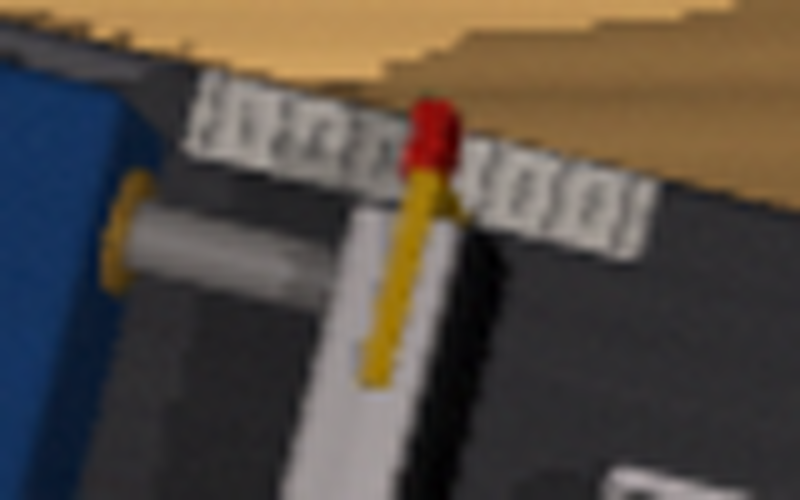

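The bar is gripped (gap 10, spring felt at about −7 N). The pointer has moved 17.6 mm and is still about 4–5 mm short of the index.

```bash
python3 - <<'E'
from pm import *
t=arm.current_t
p=arm.current_tcp_pos()
arm.line_to(np.array(p)+4.9*hy+np.array([0,0,-.4]),velocity=20); arm.hold(.4)
print(t(),arm.current_finger_gap(),arm.current_force(),Hf(arm.current_tcp_pos()))
meas('m2')
d=get_image("top");cv2.imwrite("pics/t5.png",d["image"][165:325,125:385,::-1].repeat(3,0).repeat(3,1))
H=hsv(d);h,s,v=H[...,0],H[...,1],H[...,2]
for m in ((h>45)&(h<75)&(s>120),(h>15)&(h<25)&(s>150)):
    for a,c,_ in big(m):
        if a>600 and 200<c[1]<300: print(a,Hf(onz(d,c,42)))
E
```

```text
25.625 10.051108356730463 [-4.43859822 -7.80594302  5.20913889] [  0.34520481 195.50684771  14.68977851]
m2 top red 40 [238.  193.9] [235 190] [240 199] Hf@52 [57.7 57.7 52. ] @32 [60.3 60.7 32. ] @22 [61.6 62.2 22. ]
m2 top yel 68 [232.  205.8] [228 196] [237 217] Hf@52 [40.2 61.5 52. ] @32 [42.2 64.6 32. ] @22 [43.3 66.1 22. ]
m2 scene red 55 [399.7 268.3] [397 263] [402 274] Hf@52 [78.1 49.8 52. ] @32 [65.4 58.1 32. ] @22 [59.  62.2 22. ]
m2 scene yel 66 [397.3 253.2] [393 241] [401 266] Hf@52 [48.4 58.4 52. ] @32 [34.6 67.  32. ] @22 [27.7 71.3 22. ]
m2 scene yel 4 [414.2 246.5] [413 246] [415 247] Hf@52 [43.7 90.9 52. ] @32 [ 29.7 100.6  32. ] @22 [ 22.7 105.5  22. ]
859 [-0.23873771 -0.84805109 42.        ]
858 [ -0.72440945 -87.39640766  42.        ]
```

View pics/m2s.png

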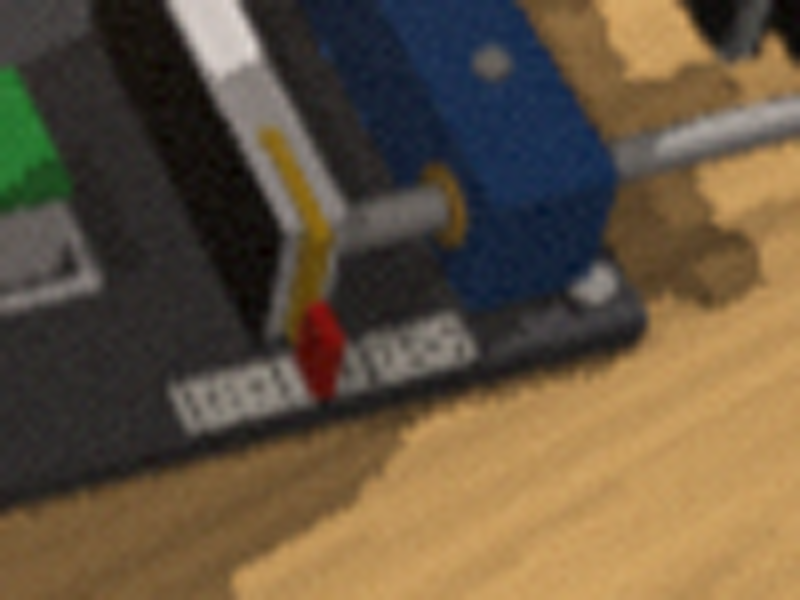

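View pics/m2t.png

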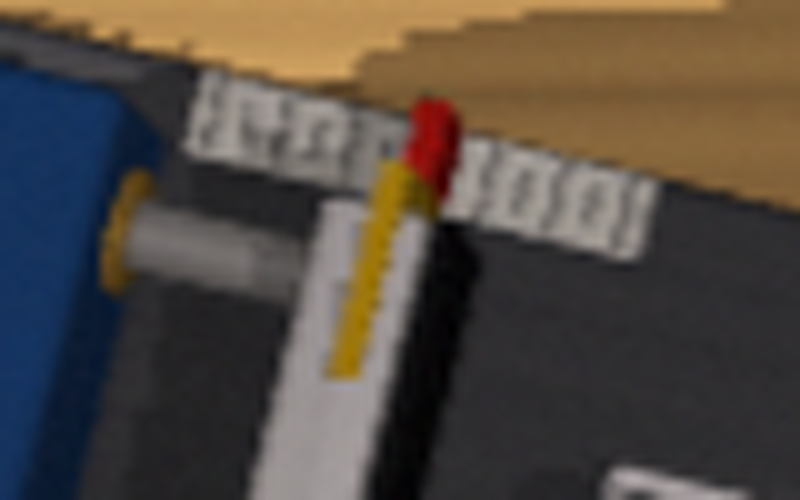

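View pics/t5.png

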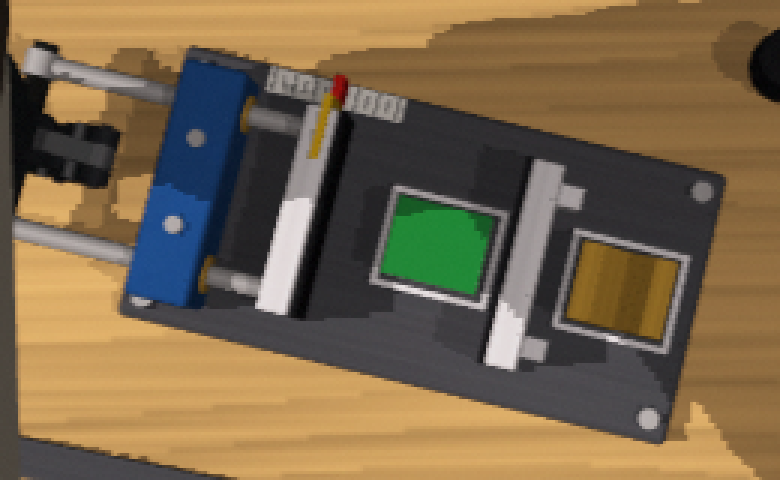

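```bash
python3 - <<'E'
from h import *
d=get_image("scene");e=get_image("top")
f=lambda x,y:(360+x/8-.44,225+y/8-.44)
for nm,q,z in(("ptr corner mid",(316,236),52),("ptr inner end",(272,133),52),("idx top apex",(318,303),32),("idx top centre?",(322,312),32),("idx bottom near",(322,398),12)):
    print(nm,np.round(Hf(onz(d,f(*q),z)),1))
g=lambda x,y:(195+x/10-.45,180+y/10-.45)
for nm,q,z in(("T ptr outer end",(397,167),52),("T ptr inner end",(347,376),52),("T idx outer end mid",(436,103),32),("T idx inner end",(432,190),32)):
    print(nm,np.round(Hf(onz(e,g(*q),z)),1))
print(arm.current_t(),arm.current_finger_gap())
E
```

```text
ptr corner mid [51.  60.4 52. ]
ptr inner end [22.8 62.5 52. ]
idx top apex [53.9 62.4 32. ]
idx top centre? [56.3 62.2 32. ]
idx bottom near [64.3 61.6 12. ]
T ptr outer end [53.4 61.8 52. ]
T ptr inner end [24.3 61.4 52. ]
T idx outer end mid [65.8 61.8 32. ]
T idx inner end [53.9 59.4 32. ]
25.875 9.826909599397167
```

Pointer is at y≈61.5 in both views and the index at y≈61.5–62, within about 0.5 mm. The bar is held and both rests are in place, so I'm handing in.

```bash
python3 -c "
from station import arm
print(arm.current_force(),arm.current_qd().round(4) if hasattr(arm.current_qd(),'round') else arm.current_qd())
arm.close_job();print(arm.current_t())"
```

```text
[-5.43680578 -7.17605917  5.7222992 ] [ 0.0015 -0.0021  0.     -0.0007 -0.0008  0.0004]
the job is handed in; nothing more can be done
the job is handed in; nothing more can be done
```

I swapped the two rests and drew the spring jaw out about 22 mm. The job was handed in at about 26 s, with the gripper holding the pull bar and the pointer level with the index as far as the cameras show; no verdict was reported.

- **Rests:** The V-rest stands in the recess and the flat rest in the seat. I put the flat rest down on the bench while moving the V-rest. Each rest touched down at its pick-up height (tool at about z 17 mm), so neither is on a rim. The last top view put both within about 1 mm of the middle of their floors, and the jaw was still shut when both were let go.
- **Jaw:** The gripper held the bar with a 10 mm finger gap (the bar is 12 mm) and 60 N commanded. The spring pulled back with about 7–8 N, and the arm was still.
- **Pointer and index:** Both cameras put the pointer at about y 61.5 mm in the holder's axes. The index came out at about 61.5–62 mm.
- **Bystanders:** I did not touch the file, pliers or loupe, and in the pictures they lay where they were.

**Checks that disagreed:** Single readings scattered more than the averages. One top-view reading of the index's inner end, where the pointer hides part of it, gave 59.4 mm. One scene-view reading of the pointer's corner gave 60.4 mm. All readings are still within the 4 mm limit. The camera x-readings were about 1 mm lower than the arm's.

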